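# Stand a top-heavy finial in the cam jig and clamp it

## Task

Pick up the tall round-headed wooden finial and carry it upright to the small plywood holding jig, standing its foot on the board between the V stop and the round cam; do not tip, drop or knock it over. Once it stands there on its own, swing the cam handle fully round so that the cam clamps the foot tight against the V stop, then let go. Leave the other things on the bench where they are.

Things in the scene. Friction and masses are not known exactly. Their poses are not given: they have to be found in the camera images.
- finial: tall turned wooden finial, round about its z axis, 215 mm high, about 0.3 kg, top-heavy: centre of mass about 145 mm up. Origin at the centre of its underside. Foot: disc 56 mm across, 16 mm high. Stem 18 mm across. Head from 142 to 215 mm up, with a straight cylindrical girdle 54 mm across from 168 to 192 mm up, the best place to grip from above
- short_finial: a short turned finial with a pointed acorn head, 112 mm high, 48 mm across the foot; same wood; a bystander (it and the tall one change places). Origin at the centre of its underside
- jig: holding jig fixed to the bench: plywood board 130 (x) by 175 mm (y), 12 mm thick. Origin on the bench under the clamped foot's axis. Two dark waxed rails, 24 mm high, form a 90 degree V stop on the origin's +y side, open to -y; a 56 mm foot pushed fully into the V has its axis at the origin. The cam is on the -y side. With the handle open the foot's axis can stand at x = 0, y = 0 to -8 mm
- seat (a point): point on the board's top face straight above the jig's origin, where the centre of the foot's underside stands when clamped
- cam_pivot (a point): the pivot bolt of the cam on the board's top face, 57 mm from the seat along the jig's -y; axis vertical
- cam_lever (a joint): angle of cam and handle (rad). 0 = open, handle along the jig's -y; grows anticlockwise from above (handle swings to the jig's +x), end stop 1.66. A foot home in the V is first touched at about 1.3; further turning clamps it. A foot off the V is met earlier and pushed home. Stays where it is left; swinging takes 1 to 2 N at the knob, clamping 3 to 12 N
- cam_knob (a point): middle of the upright dark knob at the end of the cam handle, 130 mm from the pivot, 49 mm above the bench. Knob 24 mm across, straight part 38 to 60 mm above the bench, top at 67 mm. The flat light-wood handle below it is 20 mm wide, its top 27 mm above the bench. Its x, y axes turn with the handle (at joint 0 they are the jig's)
- palm_handle: loose bulb-shaped wooden tool handle standing up, 51 mm wide, 85 mm high; bystander; origin at its underside
- carving: half-carved rosette piece lying on the bench, 59 x 104 x 32 mm; bystander; origin at its underside
- wood_block: sawn wooden block 24 x 53 x 24 mm; bystander; origin at its underside
- bevel: folded sliding bevel lying on the bench, 24 x 125 x 20 mm; bystander; origin at its underside
Things that resemble listed ones, but are neither listed nor needed, are in the scene too. What is shaped like the finial but black or purple is not meant.

How it is judged:
On the way:
1. the tall finial stands upright by itself on the jig's board between the V stop and the cam, the cam handle still open (horizontal distance between finial and seat below 0.016 m and z of finial in the frame of seat below 0.003 m and angle between finial's own z axis and vertical below 0.06 rad and contact force between finial and the fingers below 0.1 N and value of joint cam_lever below 0.6 rad), for 0.3 s.
At the end, for the whole second after the job is handed in: the tall finial stands upright (within 0.06 rad) and still on the jig's board, its foot home in the V stop (axis within 5 mm of the seat), the cam handle closed (beyond 1.0 rad) and the cam pressing on the foot with more than 4 N (horizontal distance between finial and seat below 0.005 m and z of finial in the frame of seat below 0.004 m and angle between finial's own z axis and vertical below 0.06 rad and value of joint cam_lever above 1 rad and contact force between finial and cam_lever above 4 N and linear speed of finial below 0.02 m/s); the robot touches nothing.
It fails at once if the tall finial is tipped by more than 0.4 rad (angle between finial's own z axis and vertical above 0.4 rad).
It fails at once if the tall finial is dropped or knocked: it moves faster than 0.45 m/s with no finger on it (contact force between finial and the fingers below 0.05 N and linear speed of finial above 0.45 m/s).
It fails at once if a bystander is moved by more than 50 mm (distance of any of short_finial, palm_handle, carving, wood_block, bevel from where it was at the start of the episode above 0.05 m).
It also fails if it takes over 72 s, if anything falls off the work surface, if the arm or the gripper's body presses on something with over 40 N, if the wrist force passes 120 N, or if a joint passes its speed limit or range.

## Robot

A 7-joint arm with a two-finger parallel gripper is mounted at the origin on a cart in front of the work surface, level with it; the furniture and walls round the work are solid. World frame = base frame: x ahead of the robot, y to its left, z up, the work surface at z = 0. Lengths are in m, angles in rad, forces in N, time in s.
With the tool pointing down it reaches from about 0.35 to 0.9 m from the base axis. Payload 19.9 kg.
Tool frame: the origin (TCP) lies between the finger pads; the fingertips stand 8 mm ahead of it and the grasp point (between the pads) lies 11 mm behind it; z points along the fingers, y is the direction in which the jaws open and shut (so a half turn about z gives the same grasp; the last joint's range is limited). The gripper opens to 94 mm and grips with 3 to 60 N. Pads are 16 mm wide; open, the fingers measure 119 mm over their backs; the gripper's body (75 mm by 177 mm) begins 78 mm behind the grasp point.
Start: joints at [-1.353, 0.417, -0.01, 1.614, 0.005, 1.111, -0.053], TCP at [0.16, 0.604, 0.213] pointing down, gripper open.
Joint ranges: [-2.81, 2.81], [-0.39, 2.02], [-1.27, 1.25], [0.06, 2.57], [-1.19, 4.33], [0.19, 2], [-2.82, 2.82]. Speed limits (rad/s): [1.89, 1.89, 2.39, 2.39, 3.01, 3.01, 3.01].

## Interface

Orientations are given as a rotation vector (axis times angle).
In Python, from workcell import state, cams, bot gives the robot as it stands.
- The arm moves only by the tool step_arm, never from a script. Its argument "series" is one flat list of numbers, 7 for each row, row after row: the shift along the tool's x, y, z in mm, then the turn, a rotation vector about the tool's x, y, z in rad, then the finger opening in mm, from 0 to 94. A call has 1 to 20 rows; each row shifts and turns the pose as measured when the row begins, along the tool's axes as they then stand; what a row does not reach is not made up. A row lasts 1/10 s, in which the tool goes at most 50 mm and 8.59 degrees, less where a joint would pass 70% of its speed; a pose out of reach is approached as far as the arm can. A call with a gripper value outside its range is refused whole. The fingers move at their own pace and stop on an object; "squeeze" is the grip in N (left out, the last holds). Time passes only in rows, so rows that do not move let the fingers close. It gives the time, the measured TCP pose, the force and the opening at its end, in the units of the state.
- state(): the state, without advancing time (a new reading comes with each control period).
- cams.capture(name): name is "scene" or "top" or "wrist"; returns the picture (400x640x3 uint8, red, green, blue); there is no depth.
- cams.get_calibration(name): a dict with "fov_y" (degrees; the focal length in pixels is half the picture's height over the tangent of half this angle, whatever the lens; pixels are square), "cx", "cy" (the principal point, pixels), "camera_from_world" (4x4, takes a point from world to camera coordinates). Camera axes: x right, y down, z forward; pixel columns grow to the right and rows downward; lengths in m; the calibration is good to about 2 mm. A picture is of the moment at which its call begins: read the wrist's pose just before it. get_calibration takes no time and is no camera call; for the wrist camera it gives the pose at the moment of the call.
- bot.hand_in(): hands the job in, once; it reports no verdict.
The state is a dict: "clock": time; "joint_positions": joint angles; "joint_vel": joint speeds; "joint_torque": joint torques, N m; "tcp_pos": TCP position; "tool_rot": TCP orientation; "wrist_force": force on the tool from outside, world axes, zero at the start; "ft_torque": the same for the moment, N m; "gripper_width": opening from 0.0 (shut) to 1.0 (fully open).
Only numpy, scipy, OpenCV 4.12 (cv2) and the standard library are available. Lean on these libraries where they do the work, as an engineer would, in place of code of your own. Each camera call takes 0.05 s, during which the arm holds its last target.

## Working session

There is one attempt and no reset: what is moved stays moved. The work goes in short steps, Python scripts to look and compute and a tool call to move; the robot and the scene stay as the last step left them, time stands still between calls to the robot, and variables do not carry over. Pictures are saved under pics/ and viewed, and the job is handed in when it is done.

Besides the shell and the picture viewer there is one more tool, called after ">>>" as name(argument=value, ...) on one line, values as JSON. step_arm: Moves the arm, as the interface text tells. Its arguments: {"type":"object","properties":{"series":{"type":"array","items":{"type":"number"}},"squeeze":{"type":"number"}},"required":["series"]}

```bash
mkdir -p pics; ls; python3 - <<'E'
from workcell import state,cams,bot
import cv2,numpy as np
s=state(); print(s)
for n in ("scene","top","wrist"):
    c=cams.get_calibration(n); print(n,{k:np.round(v,4).tolist() if not isinstance(v,str) else v for k,v in c.items()})
    cv2.imwrite(f"pics/{n}0.png",cams.capture(n)[:,:,::-1])
E
```

```text
pics
{'clock': 0.0, 'joint_positions': array([-1.35350995,  0.41794474, -0.01028987,  1.61417239,  0.00469389,
        1.11067933, -0.05300659]), 'joint_vel': array([ 0.00052998,  0.00127311,  0.00093757,  0.00015478, -0.00047898,
        0.00110786, -0.00092942]), 'joint_torque': array([ 7.81388408e-04, -8.51264119e+01,  6.39049206e-01, -4.25985003e+01,
       -4.88721987e-02,  1.87647081e-02,  1.13856900e-04]), 'tcp_pos': array([0.15986733, 0.60383508, 0.21284434]), 'tool_rot': array([-4.05379445e-01, -3.11526417e+00,  1.85104548e-03]), 'wrist_force': array([-0.45072905,  0.96093332,  0.09680047]), 'ft_torque': array([0.01808081, 0.03614099, 0.01355996]), 'gripper_width': 1.005031718943053}
scene {'fov_y': 51.3975, 'cx': 312.0814, 'cy': 203.1514, 'camera_from_world': [[0.9057, -0.4233, 0.0238, -0.557], [-0.2299, -0.5374, -0.8114, 0.0715], [0.3563, 0.7294, -0.584, 1.2832], [0.0, 0.0, 0.0, 1.0]]}
top {'fov_y': 44.6525, 'cx': 310.0102, 'cy': 189.0361, 'camera_from_world': [[0.0126, -0.9999, -0.0025, -0.2001], [-0.9832, -0.0119, -0.1822, 0.5242], [0.1822, 0.0048, -0.9833, 1.373], [0.0, 0.0, 0.0, 1.0]]}
wrist {'fov_y': 71.3964, 'cx': 322.3659, 'cy': 197.5381, 'camera_from_world': [[0.2571, 0.9664, -0.0011, -0.6239], [0.9307, -0.2473, 0.2695, -0.0281], [0.2602, -0.0703, -0.963, 0.3919], [0.0, 0.0, 0.0, 1.0]]}
```

View pics/scene0.png

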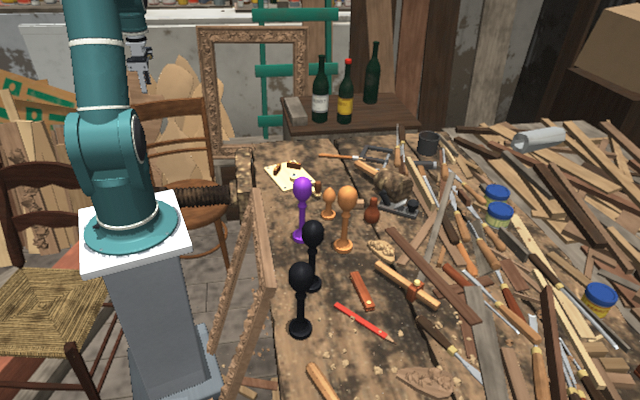

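View pics/top0.png

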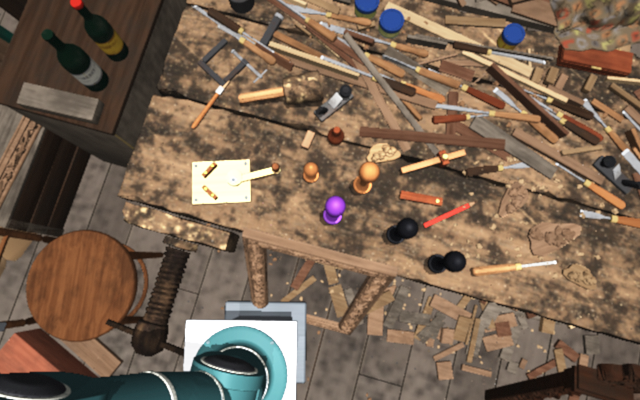

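View pics/wrist0.png

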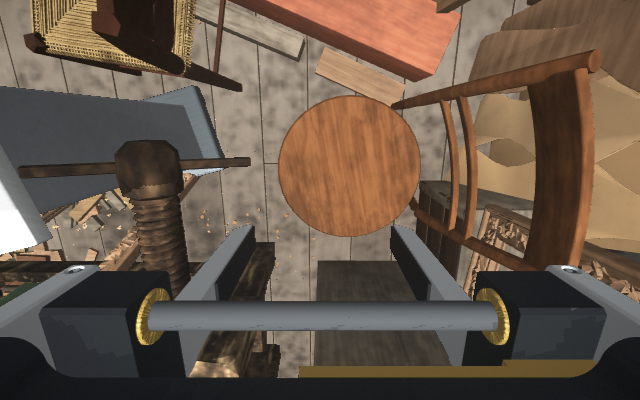

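The candidates in the top image are:
- wooden with a round head at (368,175)
- short acorn at (311,172)
- purple at (335,208)
- black at (405,230) and (450,262)
- reddish palm handle at (336,135)

By the description I choose the tall wooden one at (368,175). The jig is at (220,182). Next I'll check close crops.

```bash
python3 - <<'E'
import cv2
a=cv2.imread("pics/top0.png")
cv2.imwrite("pics/c1.png",cv2.resize(a[145:220,180:290],None,fx=7,fy=7,interpolation=cv2.INTER_CUBIC))
cv2.imwrite("pics/c2.png",cv2.resize(a[120:230,290:400],None,fx=5,fy=5,interpolation=cv2.INTER_CUBIC))
a=cv2.imread("pics/scene0.png")
cv2.imwrite("pics/c3.png",cv2.resize(a[150:270,255:395],None,fx=5,fy=5,interpolation=cv2.INTER_CUBIC))
E
```

```text
(no output)
```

View pics/c1.png

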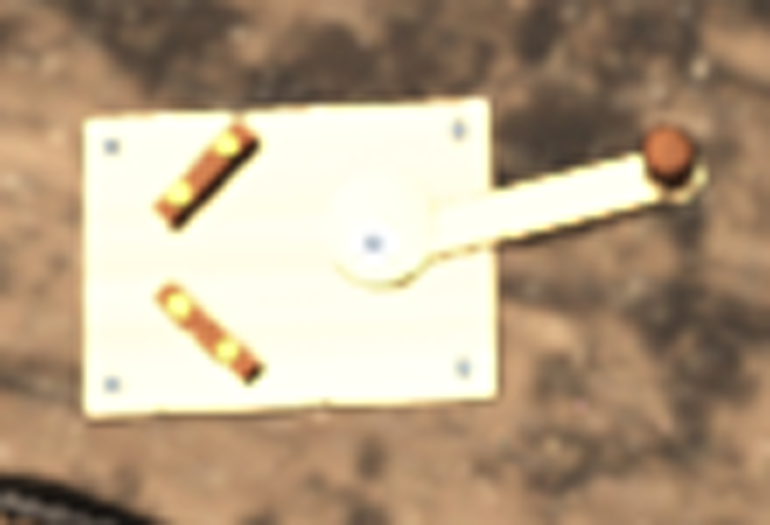

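View pics/c2.png

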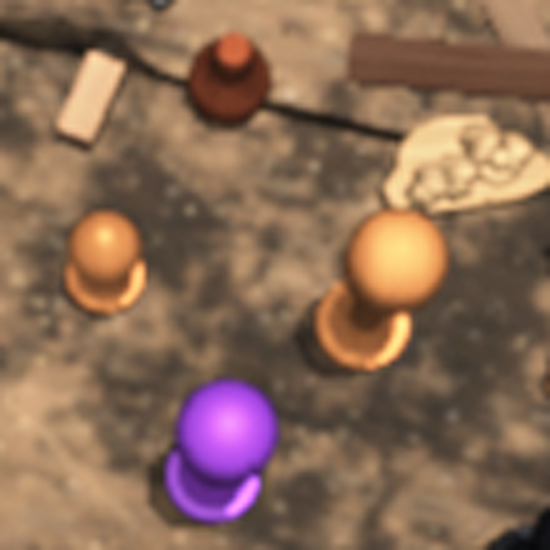

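View pics/c3.png

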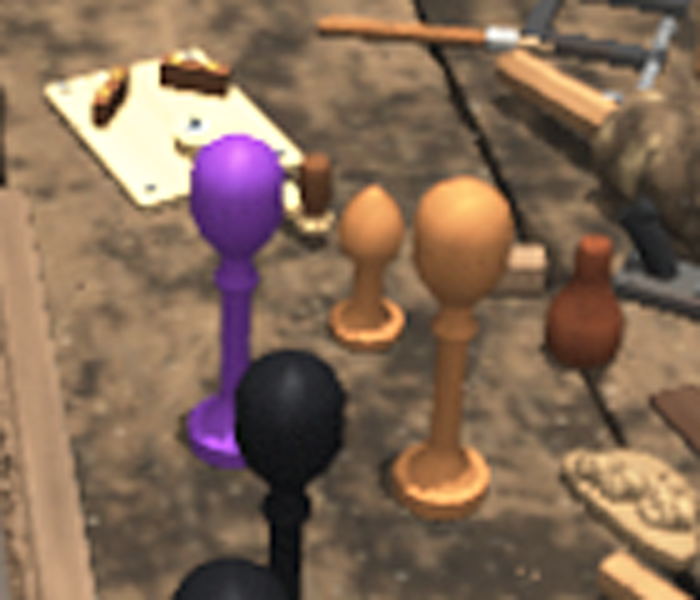

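The crop confirms it: the wooden finial has a round head and is the tall one, the short acorn has a pointed tip, and the others are purple or black. Next I measure by fitting models to keypoints.

```bash
cat > h.py <<'E'
import numpy as np, cv2
from scipy.optimize import least_squares
from scipy.spatial.transform import Rotation as R
from workcell import state,cams,bot
def cal(n):
    c=cams.get_calibration(n); f=200/np.tan(np.radians(c["fov_y"])/2); return f,c["cx"],c["cy"],np.array(c["camera_from_world"])
def proj(c,P):
    f,cx,cy,T=c; P=np.atleast_2d(P); q=P@T[:3,:3].T+T[:3,3]; return np.c_[cx+f*q[:,0]/q[:,2],cy+f*q[:,1]/q[:,2]]
def back(c,uv,z):
    f,cx,cy,T=c; uv=np.atleast_2d(uv); d=np.c_[(uv[:,0]-cx)/f,(uv[:,1]-cy)/f,np.ones(len(uv))]@T[:3,:3]
    o=-T[:3,:3].T@T[:3,3]; return o+d*((z-o[2])/d[:,2])[:,None]
def crop(uv,o,k): return (np.array(uv,float)+.5)/k-.5+np.array(o)
def show(tag,n,o=None,k=1):
    c=cal(n); a=cams.capture(n)[:,:,::-1]; cv2.imwrite(f"pics/{tag}.png",a); return c,a
def save(c,tag):
    import pickle; pickle.dump(c,open(f"pics/{tag}.pkl","wb"))
def toolmove(target,rot=None):
    s=state(); Rt=R.from_rotvec(s["tool_rot"]).as_matrix(); print("clock",s["clock"],"tcp",np.round(s["tcp_pos"],4),"tx",np.round(Rt[:,0],3),"tz",np.round(Rt[:,2],3),"toolshift mm",np.round(Rt.T@(np.array(target)-s["tcp_pos"])*1000,1)); return Rt
E
python3 - <<'E'
from h import *
t=cal("top"); s=cal("scene")
# finial
print("head top", back(t,crop([398,260],(290,120),5),.18), "foot", back(t,crop([363,323],(290,120),5),.016))
print("head scene", back(s,crop([463,240],(255,150),5),.18),"foot", back(s,crop([441,472],(255,150),5),.016))
for nm,p,z in (("short",(104,245),.09),("palm",(232,95),.04),("purple",(229,430),.18),("block",(90,98),.024),("carv",(465,165),.03)):
    print(nm,np.round(back(t,crop(p,(290,120),5),z),3))
C=back(t,crop([(84,119),(487,98),(497,398),(88,417)],(180,145),7),.012); print("corners",C.round(4),"sides",np.linalg.norm(C-np.roll(C,-1,0),axis=1))
print("pivot",back(t,crop((373,243),(180,145),7),.03),"knob",back(t,crop((668,148),(180,145),7),.067))
Cs=back(s,crop([(45,88),(198,47),(320,175),(142,205)],(255,150),5),.012);print("scene corners",Cs.round(3))
rl=back(t,crop([(240,122),(260,143),(177,230),(156,208),(157,293),(172,283),(263,366),(250,382)],(180,145),7),.024); print("rails",rl.round(4))
E
```

```text
head top [[ 0.5511799  -0.35095514  0.18      ]] foot [[ 0.54910869 -0.34919845  0.016     ]]
head scene [[ 0.552676   -0.34716398  0.18      ]] foot [[ 0.55071451 -0.34890352  0.016     ]]
short [[ 0.578 -0.194  0.09 ]]
palm [[ 0.682 -0.269  0.04 ]]
purple [[ 0.459 -0.261  0.18 ]]
block [[ 0.684 -0.184  0.024]]
carv [[ 0.644 -0.409  0.03 ]]
corners [[ 0.6134  0.1661  0.012 ]
 [ 0.6249 -0.0079  0.012 ]
 [ 0.4936 -0.0168  0.012 ]
 [ 0.4833  0.1569  0.012 ]] sides [0.17430476 0.13159273 0.17402133 0.1304868 ]
pivot [[0.55656545 0.03580984 0.03      ]] knob [[ 0.59070765 -0.09112143  0.067     ]]
scene corners [[ 0.487  0.159  0.012]
 [ 0.618  0.171  0.012]
 [ 0.626 -0.03   0.012]
 [ 0.496 -0.016  0.012]]
rails [[0.61   0.096  0.024 ]
 [0.6009 0.087  0.024 ]
 [0.5624 0.1206 0.024 ]
 [0.5719 0.13   0.024 ]
 [0.535  0.1277 0.024 ]
 [0.5394 0.1215 0.024 ]
 [0.5042 0.0811 0.024 ]
 [0.4972 0.0863 0.024 ]]
```

Both views agree to about 3 mm. The finial is at (0.551, -0.349). The jig's yaw is about 0.062, its seat is at about (0.553, 0.093), and the rails lie 27–29 mm from the seat, which matches the spec. The lever stands at about 0.2 rad. I'll swing along an arc to above the jig and look with the wrist camera.

>>> step_arm(series=[-20,0,-8,0,0,0.03,94,-45,-3,-8,0,0,0.075,94,-45,-3,-8,0,0,0.075,94,-45,-3,-8,0,0,0.075,94,-45,-3,-8,0,0,0.075,94,-45,-3,-8,0,0,0.075,94])

```text
clock: 0.75
tcp_pos: [0.3792, 0.4869, 0.2615]
tool_rot: [-1.035, -2.964, 0.006]
wrist_force: [0.3, 1.1, 0.6]
gripper_width: 0.999
```

>>> step_arm(series=[-45,-4,-6,0,0,0.075,94,-45,-4,-6,0,0,0.075,94,-45,-4,-6,0,0,0.075,94,-45,-4,-6,0,0,0.075,94,-45,-4,-6,0,0,0.075,94,-45,-4,-6,0,0,0.075,94,-45,-4,-6,0,0,0.075,94,-45,-4,-6,0,0,0.075,94,-45,-4,-6,0,0,0.075,94,-30,-4,0,0,0,0.05,94,0,0,0,0,0,0,94,0,0,0,0,0,0,94])

```text
clock: 1.95
tcp_pos: [0.5822, 0.0728, 0.3229]
tool_rot: [2.09, 2.341, -0.003]
wrist_force: [0.3, 0.6, -0.7]
gripper_width: 1.002
```

```bash
python3 - <<'E'
from h import *
toolmove([.55,.06,.3])
c,a=show("w1","wrist"); save(c,"w1")
E
```

```text
clock 1.95 tcp [0.5822 0.0728 0.3229] tx [-0.113  0.994 -0.004] tz [ 0.002 -0.004 -1.   ] toolshift mm [ -9.  -33.5  22.9]
```

View pics/w1.png

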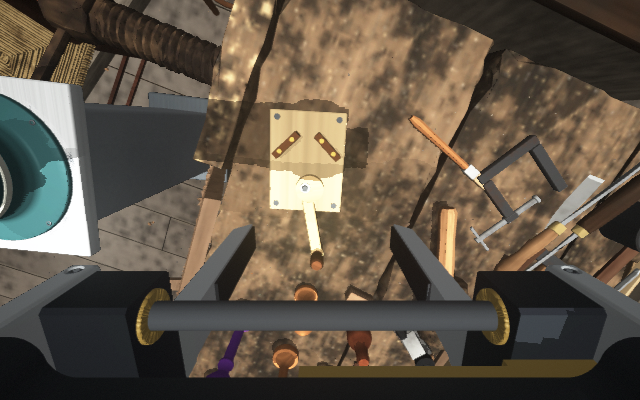

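The wrist picture shows the jig at about (308,160) and the knob at (317,262). I'll enlarge it.

```bash
python3 - <<'E'
import cv2
a=cv2.imread("pics/w1.png")
cv2.imwrite("pics/w1c.png",cv2.resize(a[100:220,260:360],None,fx=5,fy=5,interpolation=cv2.INTER_CUBIC))
cv2.imwrite("pics/w1d.png",cv2.resize(a[170:280,270:350],None,fx=5,fy=5,interpolation=cv2.INTER_CUBIC))
E
```

```text
(no output)
```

View pics/w1c.png

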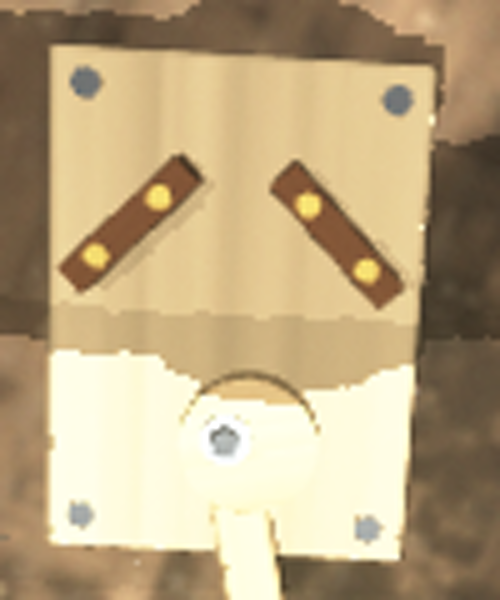

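View pics/w1d.png

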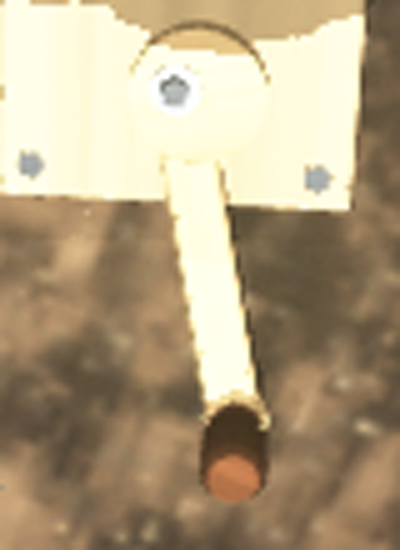

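```bash
cat > jig.py <<'E'
from h import *
import pickle
E
python3 - <<'E'
from h import *
import pickle
c=pickle.load(open("pics/w1.pkl","rb"))
o=(260,100)
C=back(c,crop([(51,44),(435,66),(400,560),(51,544)],o,5),.012); print(C.round(4),np.linalg.norm(C-np.roll(C,-1,0),axis=1).round(4),"mean",C.mean(0).round(4))
for a,b in ((C[3],C[0]),(C[2],C[1])):
    d=b-a; print("yaw +y",np.arctan2(-d[0],d[1]))
d=C[1]-C[0]; print("yaw x",np.arctan2(d[1],d[0])); d=C[2]-C[3]; print(np.arctan2(d[1],d[0]))
for z in (.027,.032,.036): print("pivot",z,back(c,crop((224,438),o,5),z).round(4))
S=back(c,crop([(93,82),(398,100),(367,528),(80,514)],(260,100),5),.012);print("screws",S.round(4),S.mean(0).round(4))
for z in (.024,.036):
    L=back(c,crop([(80,293),(203,178)],o,5),z)[:,:2]; Rr=back(c,crop([(271,187),(380,307)],o,5),z)[:,:2]
    # point at distance 28 from both
    f=lambda p:[abs(np.cross(L[1]-L[0],p-L[0]))/np.linalg.norm(L[1]-L[0])-.028,abs(np.cross(Rr[1]-Rr[0],p-Rr[0]))/np.linalg.norm(Rr[1]-Rr[0])-.028]
    print("seat from rails z",z,least_squares(f,[.553,.09]).x, [np.degrees(np.arctan2(*(q[1]-q[0])[::-1])) for q in (L,Rr)])
print("knob top",back(c,crop((233,478),(270,170),5),.067).round(4))
E
```

```text
[[ 0.4863  0.1571  0.012 ]
 [ 0.6132  0.1644  0.012 ]
 [ 0.6239 -0.0082  0.012 ]
 [ 0.4968 -0.0162  0.012 ]] [0.1271 0.1729 0.1273 0.1736] mean [0.555  0.0743 0.012 ]
yaw +y 0.060569341348272736
yaw +y 0.061793104549179786
yaw x 0.05739593064422055
0.06316560564795376
pivot 0.027 [[0.5562 0.0341 0.027 ]]
pivot 0.032 [[0.5564 0.0353 0.032 ]]
pivot 0.036 [[0.5565 0.0363 0.036 ]]
screws [[ 0.5009  0.1466  0.012 ]
 [ 0.6024  0.1523  0.012 ]
 [ 0.6104  0.0026  0.012 ]
 [ 0.5066 -0.0036  0.012 ]] [0.5551 0.0745 0.012 ]
seat from rails z 0.024 [0.55305441 0.09200731] [np.float64(48.280858181225106), np.float64(-40.99031465496047)]
seat from rails z 0.036 [0.55363843 0.09250178] [np.float64(48.28085818122505), np.float64(-40.99031465496052)]
knob top [[ 0.5907 -0.0905  0.067 ]]<stdin>:14: DeprecationWarning: Arrays of 2-dimensional vectors are deprecated. Use arrays of 3-dimensional vectors instead. (deprecated in NumPy 2.0)
```

The wrist view agrees: seat (0.553, 0.092), yaw 0.061, knob (0.591, -0.091). Next I go above the finial.

>>> step_arm(series=[-20,4,0,0,0,0.035,94,-45,7,0,0,0,0.075,94,-45,7,0,0,0,0.075,94,-45,7,0,0,0,0.075,94,-45,7,0,0,0,0.075,94,-45,7,0,0,0,0.075,94,-45,7,0,0,0,0.075,94,-45,7,0,0,0,0.075,94,-45,7,0,0,0,0.075,94,-20,6,0,0,0,0.04,94,0,0,0,0,0,0,94,0,0,0,0,0,0,94])

```text
clock: 3.2
tcp_pos: [0.5741, -0.334, 0.321]
tool_rot: [2.758, 1.501, -0.007]
wrist_force: [2.1, 1.1, -0.0]
gripper_width: 0.998
```

```bash
python3 - <<'E'
from h import *
toolmove([.551,-.349,.169])
c,a=show("w2","wrist"); save(c,"w2")
E
```

```text
clock 3.2 tcp [ 0.5741 -0.334   0.321 ] tx [ 0.543  0.84  -0.005] tz [-0.003 -0.004 -1.   ] toolshift mm [-24.4 -11.2 152.1]
```

View pics/w2.png

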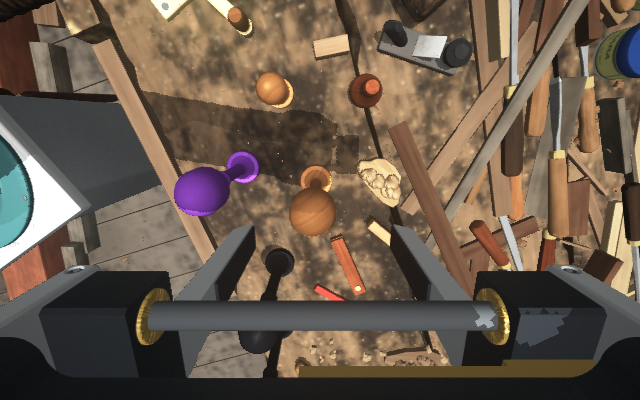

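The finial's head is at (313,211) and its foot at (317,178). I'll enlarge and measure.

```bash
python3 - <<'E'
import cv2
a=cv2.imread("pics/w2.png")
cv2.imwrite("pics/w2c.png",cv2.resize(a[155:245,270:360],None,fx=6,fy=6,interpolation=cv2.INTER_CUBIC))
E
```

```text
(no output)
```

View pics/w2c.png

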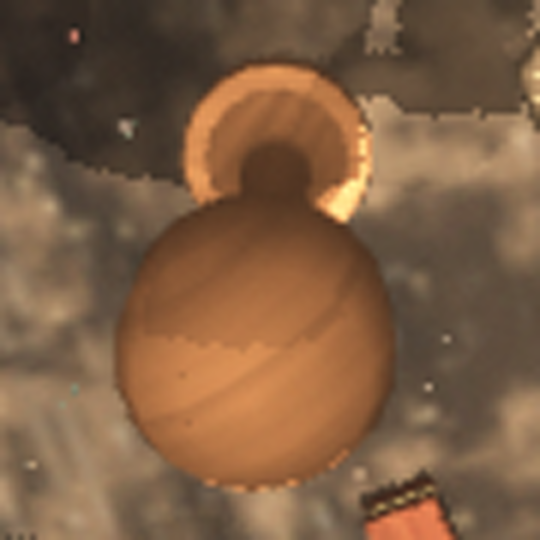

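```bash
python3 - <<'E'
from h import *
import pickle
c=pickle.load(open("pics/w2.pkl","rb")); o=(270,155)
th=np.linspace(0,2*np.pi,180)
# crude solid silhouette: head profile + foot
def ext(p,prof):
    P=np.vstack([np.c_[p[0]+r*np.cos(th),p[1]+r*np.sin(th),0*th+z] for r,z in prof]); q=proj(c,P); return q.min(0),q.max(0)
head=[(.027,z) for z in np.linspace(.168,.192,5)]+[(.027*np.sqrt(1-((z-.192)/.023)**2),z) for z in np.linspace(.192,.215,12)]+[(.009+.018*np.sin((z-.142)/.026*np.pi/2),z) for z in np.linspace(.142,.168,8)]
foot=[(.028,0.003),(.028,.013)]
mh=[crop((115,0),o,6)[0],crop((397,0),o,6)[0],crop((0,490),o,6)[1]]
mf=[crop((185,0),o,6)[0],crop((372,0),o,6)[0],crop((0,63),o,6)[1]]
def f(p):
    a,b=ext(p,head); d,e=ext(p,foot)
    return [a[0]-mh[0],b[0]-mh[1],b[1]-mh[2],d[0]-mf[0],e[0]-mf[1],d[1]-mf[2]]
r=least_squares(f,[.551,-.349]); print(r.x,np.round(r.fun,2))
s=state(); 
toolmove([r.x[0],r.x[1],.169])
E
```

```text
[ 0.55096415 -0.34973622] [-0.19  0.32  1.04 -0.44  0.24 -1.47]
clock 3.25 tcp [ 0.5741 -0.3337  0.3209] tx [ 0.542  0.84  -0.005] tz [-0.003 -0.003 -1.   ] toolshift mm [-25.4 -10.7 152.1]
```

>>> step_arm(series=[-13,-6,0,0,0,0,94,-12,-5,0,0,0,0,94,0,0,20,0,0,0,94,0,0,25,0,0,0,94,0,0,25,0,0,0,94,0,0,0,0,0,0,94])

```text
clock: 3.85
tcp_pos: [0.5489, -0.3473, 0.2506]
tool_rot: [2.75, 1.513, -0.002]
wrist_force: [0.7, 0.8, 0.0]
gripper_width: 1.002
```

```bash
python3 - <<'E'
from h import *
toolmove([.551,-.3495,.169])
E
```

```text
clock 3.85 tcp [ 0.5489 -0.3473  0.2506] tx [ 0.535  0.845 -0.002] tz [ 0.    -0.003 -1.   ] toolshift mm [-0.6  2.8 81.6]
```

>>> step_arm(series=[0,3,20,0,0,0,94,0,0,20,0,0,0,94,0,0,20,0,0,0,94,0,0,15,0,0,0,94,0,0,6,0,0,0,94,0,0,0,0,0,0,94])

```text
clock: 4.45
tcp_pos: [0.5524, -0.3502, 0.1744]
tool_rot: [2.743, 1.515, 0.005]
wrist_force: [0.6, 0.4, 0.2]
gripper_width: 1.002
```

```bash
python3 - <<'E'
from h import *
toolmove([.551,-.3495,.169])
c,a=show("w3","wrist"); save(c,"w3")
E
```

```text
clock 4.45 tcp [ 0.5524 -0.3502  0.1744] tx [ 0.533  0.846 -0.001] tz [ 0.007 -0.005 -1.   ] toolshift mm [-0.1 -1.6  5.4]
```

View pics/w3.png

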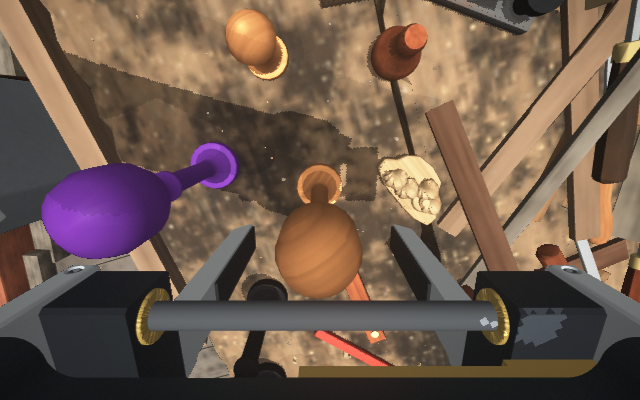

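>>> step_arm(series=[0,-1.5,5,0.0085,0,0,94,0,0,0,0,0,0,94,0,0,0,0,0,0,94])

```text
clock: 4.8
tcp_pos: [0.552, -0.3501, 0.1717]
tool_rot: [2.748, 1.518, 0.001]
wrist_force: [0.8, 0.0, 0.7]
gripper_width: 1.002
```

```bash
python3 - <<'E'
from h import *
toolmove([.551,-.3497,.169])
E
```

```text
clock 4.8 tcp [ 0.552  -0.3501  0.1717] tx [ 0.532  0.846 -0.001] tz [ 0.002 -0.002 -1.   ] toolshift mm [-0.2 -1.   2.7]
```

>>> step_arm(series=[0,-1,3,0,0,0,94,0,0,0,0,0,0,80,0,0,0,0,0,0,65,0,0,0,0,0,0,56,0,0,0,0,0,0,48,0,0,0,0,0,0,48,0,0,0,0,0,0,48,0,0,0,0,0,0,48,0,0,0,0,0,0,48], squeeze=25)

```text
clock: 5.7
tcp_pos: [0.5512, -0.3496, 0.1691]
tool_rot: [2.747, 1.518, 0.002]
wrist_force: [0.5, 0.6, -0.1]
gripper_width: 0.572
```

```bash
python3 - <<'E'
from h import *
toolmove([.551,-.3497,.169]); s=state(); print(s["gripper_width"]*94,s["wrist_force"],s["ft_torque"])
E
```

```text
clock 5.7 tcp [ 0.5512 -0.3496  0.1691] tx [ 0.532  0.846 -0.001] tz [ 0.002 -0.002 -1.   ] toolshift mm [-0.2 -0.1  0.1]
53.81482925477467 [ 0.49750109  0.56313923 -0.08662645] [-0.05229072  0.15326771  0.04835088]
```

The opening is 53.8 mm against a 54 mm girdle, so the grip is right. I'll lift slowly.

>>> step_arm(series=[0,0,-5,0,0,0,48,0,0,-10,0,0,0,48,0,0,-15,0,0,0,48,0,0,-20,0,0,0,48,0,0,-25,0,0,0,48,0,0,-25,0,0,0,48,0,0,-25,0,0,0,48,0,0,-25,0,0,0,48,0,0,-15,0,0,0,48,0,0,-5,0,0,0,48,0,0,0,0,0,0,48,0,0,0,0,0,0,48])

```text
clock: 6.9
tcp_pos: [0.5491, -0.3497, 0.3559]
tool_rot: [2.746, 1.513, 0.004]
wrist_force: [0.4, 0.8, -2.4]
gripper_width: 0.565
```

```bash
python3 - <<'E'
from h import *
toolmove([.5534,.0883,.34]); s=state(); print(s["gripper_width"]*94,s["wrist_force"])
c,a=show("s4","scene")
cv2.imwrite("pics/s4c.png",cv2.resize(a[60:290,220:420],None,fx=2.5,fy=2.5,interpolation=cv2.INTER_CUBIC))
E
```

```text
clock 6.9 tcp [ 0.5491 -0.3497  0.3559] tx [ 0.534  0.845 -0.001] tz [ 0.006 -0.004 -1.   ] toolshift mm [ 372.6 -230.4   14. ]
53.0970568260945 [ 0.43702476  0.82743936 -2.3525999 ]
```

View pics/s4c.png

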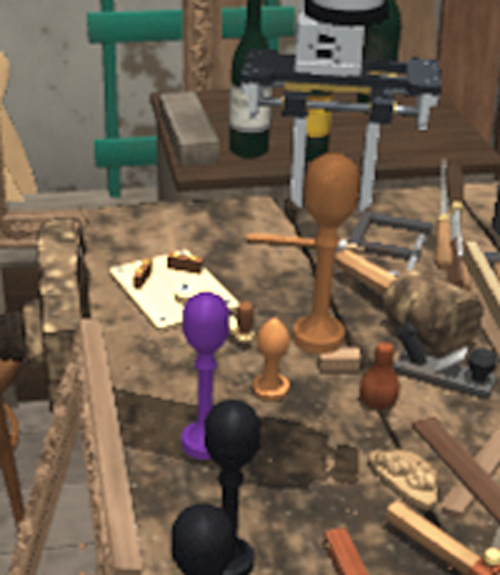

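The finial is held upright, with its foot about 0.19 m up. I'll carry it on an arc to above the jig.

>>> step_arm(series=[8,-1,0,0.007,0,-0.01,48,16,-3,0,0,0,-0.025,48,25,-5,0,0,0,-0.04,48,25,-5,0,0,0,-0.04,48,25,-5,0,0,0,-0.04,48,25,-5,0,0,0,-0.04,48,25,-5,0,0,0,-0.04,48,25,-5,0,0,0,-0.04,48,25,-5,0,0,0,-0.04,48,25,-5,0,0,0,-0.04,48,25,-5,0,0,0,-0.04,48,25,-5,0,0,0,-0.04,48,25,-5,0,0,0,-0.04,48,25,-5,0,0,0,-0.04,48,25,-5,0,0,0,-0.04,48,25,-5,0,0,0,-0.04,48,18,-4,0,0,0,-0.03,48,10,-3,0,0,0,-0.02,48,0,0,0,0,0,0,48,0,0,0,0,0,0,48])

```text
clock: 8.95
tcp_pos: [0.5638, 0.0925, 0.3467]
tool_rot: [-2.041, -2.37, 0.014]
wrist_force: [-0.4, -0.5, -3.1]
gripper_width: 0.566
```

```bash
python3 - <<'E'
from h import *
toolmove([.5534,.0883,.25]); s=state(); print(s["gripper_width"]*94,s["wrist_force"])
E
```

```text
clock 8.95 tcp [0.5638 0.0925 0.3467] tx [-0.148  0.989  0.004] tz [-0.016  0.002 -1.   ] toolshift mm [-3.1 -9.4 96.9]
53.23637071556594 [-0.36908033 -0.53603017 -3.13268364]
```

>>> step_arm(series=[-2,-5,10,-0.008,0,0,48,-1,-4,15,-0.008,0,0,48,0,0,20,0,0,0,48,0,0,20,0,0,0,48,0,0,15,0,0,0,48,0,0,10,0,0,0,48,0,0,0,0,0,0,48,0,0,0,0,0,0,48])

```text
clock: 9.75
tcp_pos: [0.5574, 0.0784, 0.2548]
tool_rot: [2.069, 2.362, 0.006]
wrist_force: [0.2, 0.0, -1.7]
gripper_width: 0.569
```

```bash
python3 - <<'E'
from h import *
toolmove([.5534,.0883,.182]); s=state(); print(s["gripper_width"]*94,s["wrist_force"])
c,a=show("w5","wrist"); save(c,"w5")
c,b=show("t5","top"); save(c,"t5")
c,d=show("s5","scene"); save(c,"s5")
cv2.imwrite("pics/t5c.png",cv2.resize(b[120:230,150:290],None,fx=5,fy=5,interpolation=cv2.INTER_CUBIC))
cv2.imwrite("pics/s5c.png",cv2.resize(d[80:220,220:360],None,fx=4,fy=4,interpolation=cv2.INTER_CUBIC))
E
```

```text
clock 9.75 tcp [0.5574 0.0784 0.2548] tx [-0.132  0.991  0.001] tz [ 0.003  0.002 -1.   ] toolshift mm [10.2 -2.9 72.8]
53.48798761140364 [ 0.1795239   0.043709   -1.71820823]
```

View pics/w5.png

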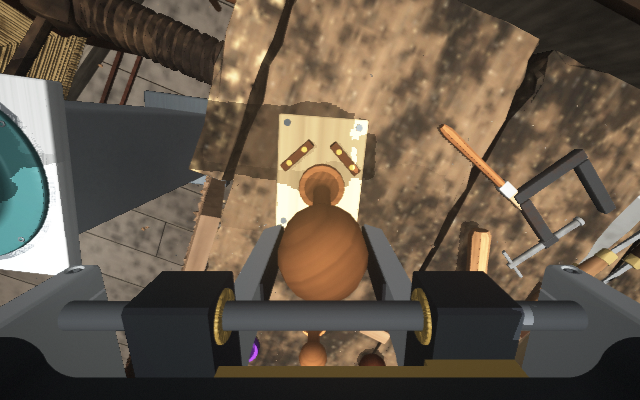

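View pics/t5c.png

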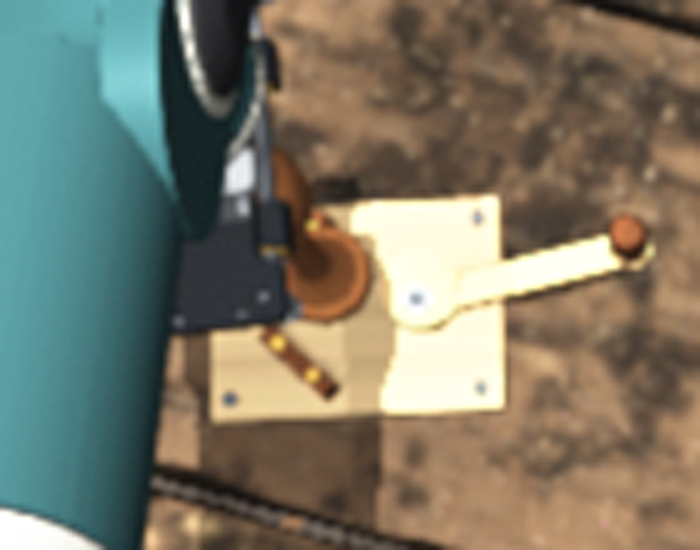

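View pics/s5c.png

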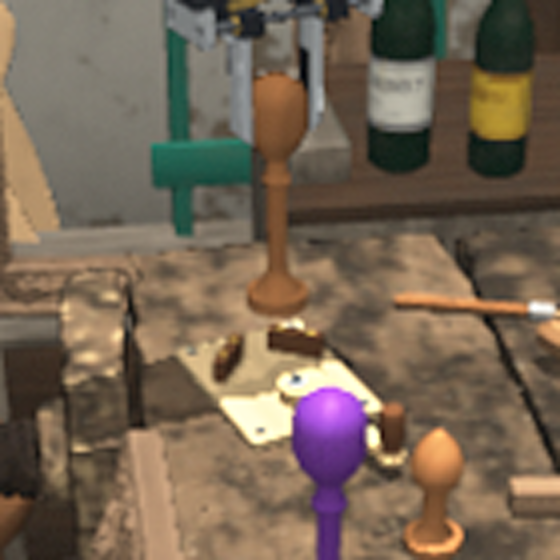

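>>> step_arm(series=[5,-2,8,0,0,0,48,5,-1,10,0,0,0,48,0,0,10,0,0,0,48,0,0,5,0,0,0,48,0,0,0,0,0,0,48,0,0,0,0,0,0,48])

```text
clock: 10.5
tcp_pos: [0.5528, 0.0901, 0.2194]
tool_rot: [2.067, 2.364, 0.008]
wrist_force: [0.2, -0.1, -1.7]
gripper_width: 0.574
```

```bash
python3 - <<'E'
from h import *
toolmove([.5534,.0883,.182]); s=state(); print(s["gripper_width"]*94,s["wrist_force"])
c,a=show("w6","wrist"); save(c,"w6")
cv2.imwrite("pics/w6c.png",cv2.resize(a[90:250,260:400],None,fx=4,fy=4,interpolation=cv2.INTER_CUBIC))
# expected foot extents if upright below tcp
t=s["tcp_pos"]; th=np.linspace(0,2*np.pi,100); b=t[2]-.169
for z in (b+.002,b+.014):
    q=proj(c,np.c_[t[0]+.028*np.cos(th),t[1]+.028*np.sin(th),0*th+z]); print(((q-[260,90]+.5)*4-.5).min(0).round(),((q-[260,90]+.5)*4-.5).max(0).round())
E
```

```text
clock 10.5 tcp [0.5528 0.0901 0.2194] tx [-0.134  0.991  0.002] tz [ 0.004  0.003 -1.   ] toolshift mm [-1.9  0.2 37.4]
53.96936105956411 [ 0.19625262 -0.12709397 -1.66515363]
[157. 291.] [337. 466.]
[154. 297.] [340. 478.]
```

View pics/w6c.png

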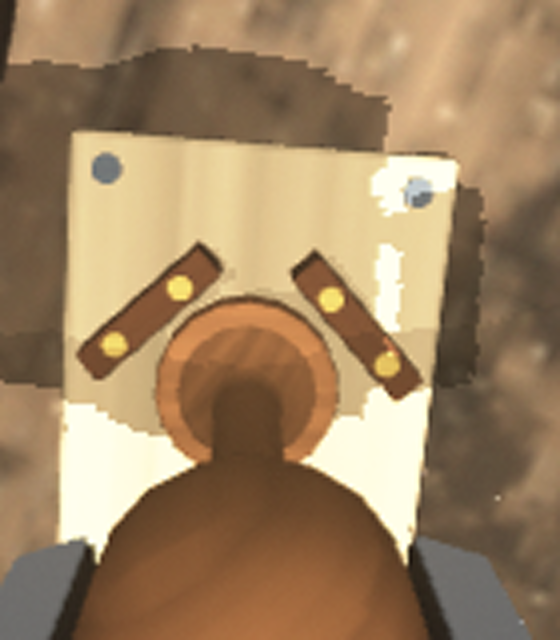

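The foot is at crop (156–338, top 296), while the model for an upright finial predicts (154–340, 291–297). So it hangs upright and where expected. I'll lower it.

>>> step_arm(series=[-1,0,6,-0.002,0.002,0,48,-1,0,8,-0.002,0.002,0,48,0,0,8,0,0,0,48,0,0,4,0,0,0,48,0,0,0,0,0,0,48,0,0,0,0,0,0,48])

```text
clock: 11.15
tcp_pos: [0.5535, 0.0877, 0.1913]
tool_rot: [2.067, 2.363, 0.018]
wrist_force: [-0.4, -0.1, -2.2]
gripper_width: 0.566
```

```bash
python3 - <<'E'
from h import *
toolmove([.5534,.0883,.181]); s=state(); print(s["gripper_width"]*94,s["wrist_force"])
E
```

```text
clock 11.15 tcp [0.5535 0.0877 0.1913] tx [-0.133  0.991  0.006] tz [ 0.009  0.008 -1.   ] toolshift mm [ 0.6 -0.1 10.3]
53.18908222994899 [-0.36264922 -0.14802562 -2.17344105]
```

>>> step_arm(series=[0,0,2,0.01,-0.007,0,48,0,0,3,0,0,0,48,0,0,2,0,0,0,48,0,0,0,0,0,0,48,0,0,0,0,0,0,48])

```text
clock: 11.65
tcp_pos: [0.5539, 0.0879, 0.1841]
tool_rot: [2.068, 2.365, -0.002]
wrist_force: [-0.1, 0.1, -2.5]
gripper_width: 0.57
```

```bash
python3 - <<'E'
from h import *
toolmove([.5534,.0883,.181]); s=state(); print(s["gripper_width"]*94,s["wrist_force"])
c,a=show("w7","wrist"); save(c,"w7")
cv2.imwrite("pics/w7c.png",cv2.resize(a[90:250,260:400],None,fx=4,fy=4,interpolation=cv2.INTER_CUBIC))
E
```

```text
clock 11.65 tcp [0.5539 0.0879 0.1841] tx [-0.133  0.991 -0.001] tz [-0.    -0.001 -1.   ] toolshift mm [ 0.4 -0.4  3.1]
53.564895755613975 [-0.07531267  0.05452063 -2.47629522]
```

View pics/w7c.png

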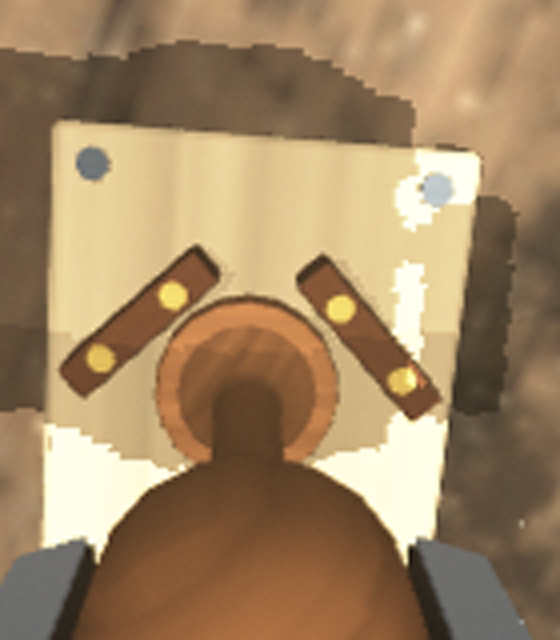

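The foot sits between the rails, slightly closer to the left one. I'll shift it 1 mm and lower to contact.

>>> step_arm(series=[0,1,1.5,0,0,0,48,0,0,1.5,0,0,0,48,0,0,0,0,0,0,48,0,0,0,0,0,0,48])

```text
clock: 12.1
tcp_pos: [0.5551, 0.088, 0.1812]
tool_rot: [2.068, 2.364, -0.001]
wrist_force: [-0.0, -1.1, -2.5]
gripper_width: 0.567
```

```bash
python3 - <<'E'
from h import *
toolmove([.5534,.0883,.181]); s=state(); print(s["gripper_width"]*94,s["wrist_force"],s["ft_torque"])
E
```

```text
clock 12.1 tcp [0.5551 0.088  0.1812] tx [-0.133  0.991 -0.001] tz [ 0.    -0.001 -1.   ] toolshift mm [ 0.5 -1.6  0.2]
53.316334145338864 [-0.0381431  -1.14290225 -2.51119065] [-0.06452246  0.04415036  0.01901831]
```

>>> step_arm(series=[0,0,1,0,0,0,48,0,0,0,0,0,0,48,0,0,0,0,0,0,48])

```text
clock: 12.4
tcp_pos: [0.5557, 0.0881, 0.1814]
tool_rot: [2.067, 2.364, 0.001]
wrist_force: [-0.4, -1.3, -2.8]
gripper_width: 0.567
```

```bash
python3 - <<'E'
from h import *
toolmove([.5534,.0883,.181]); s=state(); print(s["gripper_width"]*94,s["wrist_force"],s["ft_torque"])
E
```

```text
clock 12.4 tcp [0.5557 0.0881 0.1814] tx [-0.133  0.991 -0.   ] tz [ 0.002 -0.    -1.   ] toolshift mm [ 0.5 -2.2  0.4]
53.342362576109764 [-0.43922862 -1.33960867 -2.78100407] [-0.05213838 -0.00090863 -0.01151851]
```

>>> step_arm(series=[0,-1.5,2,0,0,0,48,0,0,1,0,0,0,48,0,0,0,0,0,0,48,0,0,0,0,0,0,48])

```text
clock: 12.8
tcp_pos: [0.5558, 0.088, 0.1811]
tool_rot: [2.066, 2.362, 0.008]
wrist_force: [0.8, 1.1, -2.8]
gripper_width: 0.571
```

```bash
python3 - <<'E'
from h import *
toolmove([.5534,.0883,.181]); s=state(); print(s["gripper_width"]*94,s["wrist_force"],s["ft_torque"])
c,a=show("w8","wrist"); save(c,"w8")
cv2.imwrite("pics/w8c.png",cv2.resize(a[90:250,260:400],None,fx=4,fy=4,interpolation=cv2.INTER_CUBIC))
c,a=show("s8","scene"); save(c,"s8")
cv2.imwrite("pics/s8c.png",cv2.resize(a[100:220,220:360],None,fx=5,fy=5,interpolation=cv2.INTER_CUBIC))
E
```

```text
clock 12.8 tcp [0.5558 0.088  0.1811] tx [-0.133  0.991  0.001] tz [ 0.006  0.001 -1.   ] toolshift mm [ 0.6 -2.3  0.1]
53.68551679934905 [ 0.83545092  1.08613057 -2.80964001] [-0.10794166  0.10845431 -0.04118838]
```

View pics/w8c.png

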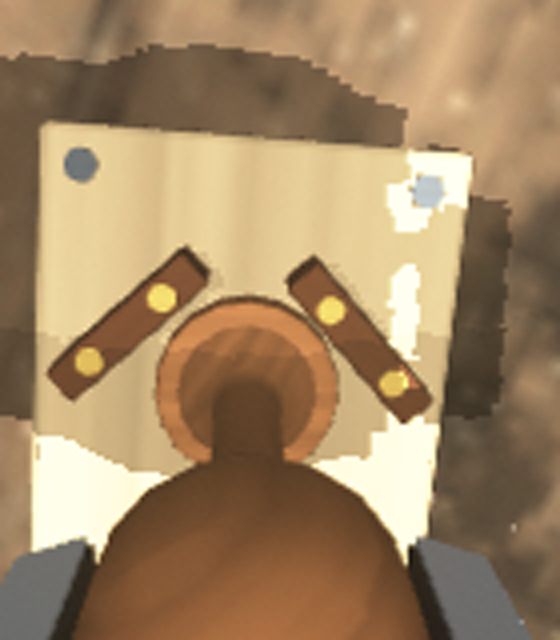

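View pics/s8c.png

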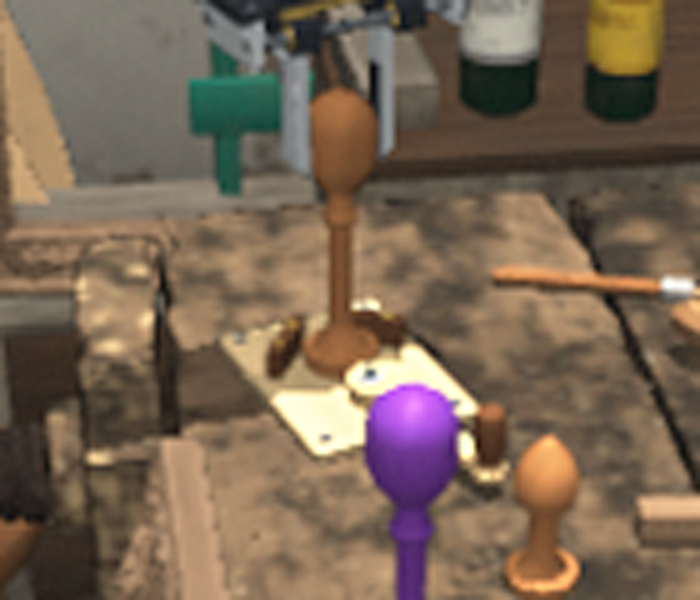

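>>> step_arm(series=[0,-2,2,0.006,0,0,48,0,-1,2,0,0,0,48])

```text
clock: 13.1
tcp_pos: [0.5557, 0.0883, 0.1805]
tool_rot: [2.066, 2.363, 0.01]
wrist_force: [-6.1, -0.5, 32.8]
gripper_width: 0.568
```

```bash
python3 - <<'E'
from h import *
toolmove([.5534,.0883,.181]); s=state(); print(s["gripper_width"]*94,s["wrist_force"],s["ft_torque"])
E
```

```text
clock 13.1 tcp [0.5557 0.0883 0.1805] tx [-0.133  0.991  0.002] tz [ 0.006  0.003 -1.   ] toolshift mm [ 0.3 -2.3 -0.5]
53.34851112863853 [-6.08096604 -0.52590942 32.80085003] [-0.35797711  1.91697513  0.07758736]
```

There is firm contact with the board. I'll relax the load before releasing.

>>> step_arm(series=[0,0,-0.3,0,0,0,48,0,0,0,0,0,0,48])

```text
clock: 13.3
tcp_pos: [0.556, 0.0883, 0.1813]
tool_rot: [2.066, 2.362, 0.011]
wrist_force: [-0.2, 0.5, -2.7]
gripper_width: 0.571
```

```bash
python3 - <<'E'
from h import *
toolmove([.5534,.0883,.181]); s=state(); print(s["gripper_width"]*94,s["wrist_force"],s["ft_torque"])
c,a=show("w9","wrist"); save(c,"w9")
cv2.imwrite("pics/w9c.png",cv2.resize(a[90:250,260:400],None,fx=4,fy=4,interpolation=cv2.INTER_CUBIC))
E
```

```text
clock 13.3 tcp [0.556  0.0883 0.1813] tx [-0.133  0.991  0.002] tz [ 0.007  0.003 -1.   ] toolshift mm [ 0.3 -2.6  0.2]
53.65534256266282 [-0.17917872  0.52978418 -2.74416724] [-0.0737771   0.05591355  0.02098277]
```

View pics/w9c.png

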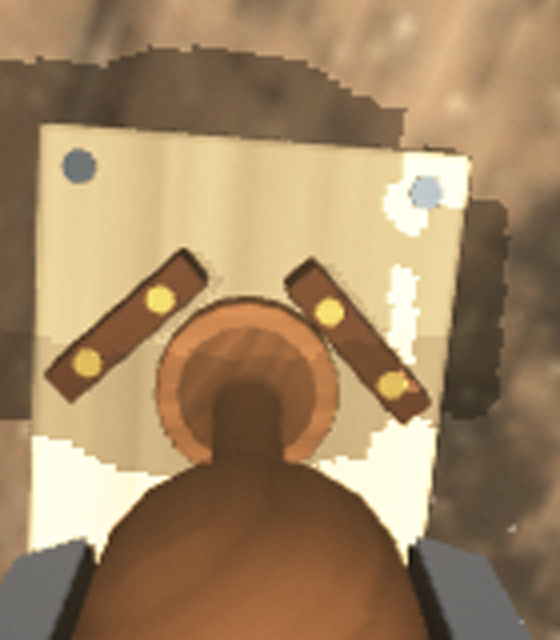

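>>> step_arm(series=[0,0,0.6,0,0,0,48,0,0,0,0,0,0,55,0,0,0,0,0,0,58,0,0,0,0,0,0,64,0,0,0,0,0,0,72,0,0,0,0,0,0,84,0,0,0,0,0,0,94,0,0,0,0,0,0,94])

```text
clock: 14.15
tcp_pos: [0.5557, 0.0884, 0.18]
tool_rot: [2.066, 2.363, 0.009]
wrist_force: [-0.3, -0.5, -0.2]
gripper_width: 0.977
```

```bash
python3 - <<'E'
from h import *
toolmove([.5534,.0883,.181]); s=state(); print(s["gripper_width"]*94,s["wrist_force"],s["ft_torque"])
c,a=show("w10","wrist"); save(c,"w10")
E
```

```text
clock 14.15 tcp [0.5557 0.0884 0.18  ] tx [-0.133  0.991  0.002] tz [ 0.006  0.003 -1.   ] toolshift mm [ 0.2 -2.3 -1.1]
91.8313237130599 [-0.34022295 -0.49294711 -0.17282731] [-0.10266817  0.04432986 -0.02605922]
```

View pics/w10.png

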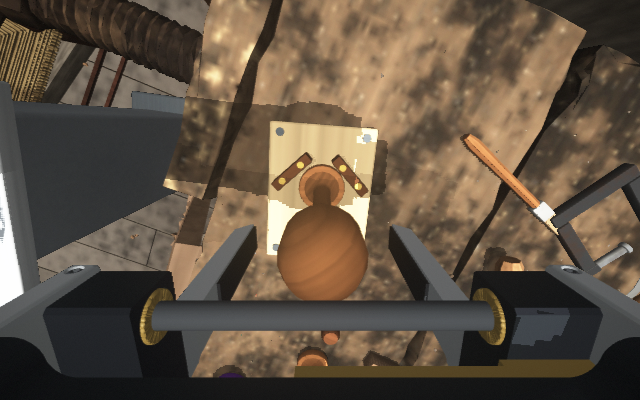

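It stands by itself and the force is back to about 0. I'll rise straight up.

>>> step_arm(series=[0,0,-6,0,0,0,94,0,0,-12,0,0,0,94,0,0,-12,0,0,0,94,0,0,-12,0,0,0,94,0,0,0,0,0,0,94])

```text
clock: 14.7
tcp_pos: [0.5559, 0.0882, 0.2268]
tool_rot: [2.066, 2.362, 0.011]
wrist_force: [-0.8, 0.4, 0.1]
gripper_width: 1.003
```

```bash
python3 - <<'E'
from h import *
toolmove([.5555,.0884,.30]); 
E
```

```text
clock 14.7 tcp [0.5559 0.0882 0.2268] tx [-0.133  0.991  0.002] tz [ 0.008  0.003 -1.   ] toolshift mm [  0.4   0.2 -73.2]
```

>>> step_arm(series=[0,0,-15,0,0,0,94,0,0,-20,0,0,0,94,0,0,-20,0,0,0,94,0,0,-20,0,0,0,94,0,0,0,0,0,0,94])

```text
clock: 15.2
tcp_pos: [0.5549, 0.0879, 0.3052]
tool_rot: [2.066, 2.362, 0.012]
wrist_force: [0.1, 0.4, -0.4]
gripper_width: 1.002
```

```bash
python3 - <<'E'
from h import *
toolmove([.5907,-.0908,.30]); s=state(); print(s["joint_positions"].round(3))
c,a=show("w11","wrist"); save(c,"w11")
c,b=show("t11","top"); save(c,"t11")
cv2.imwrite("pics/t11c.png",cv2.resize(b[90:220,170:290],None,fx=5,fy=4.6,interpolation=cv2.INTER_CUBIC))
for a in (.2,.6,1,1.3,1.5,1.66):
    k=np.array([.5565,.0355,.049])+.130*np.array([np.sin(a+.061),-np.cos(a+.061),0]); print(a,k.round(4),proj(c,k).round(0))
E
```

```text
clock 15.2 tcp [0.5549 0.0879 0.3052] tx [-0.133  0.991  0.002] tz [ 0.008  0.003 -1.   ] toolshift mm [-181.9   11.6    4.9]
[-0.613  0.241  0.485  1.678 -0.12   1.244  0.032]
0.2 [ 0.59   -0.0901  0.049 ] [[275. 167.]]
0.6 [ 0.6363 -0.0671  0.049 ] [[268. 152.]]
1 [ 0.67   -0.0279  0.049 ] [[255. 141.]]
1.3 [0.6836 0.0084 0.049 ] [[243. 136.]]
1.5 [0.6865 0.0342 0.049 ] [[234. 135.]]
1.66 [0.685 0.055 0.049] [[227. 136.]]
```

View pics/t11c.png

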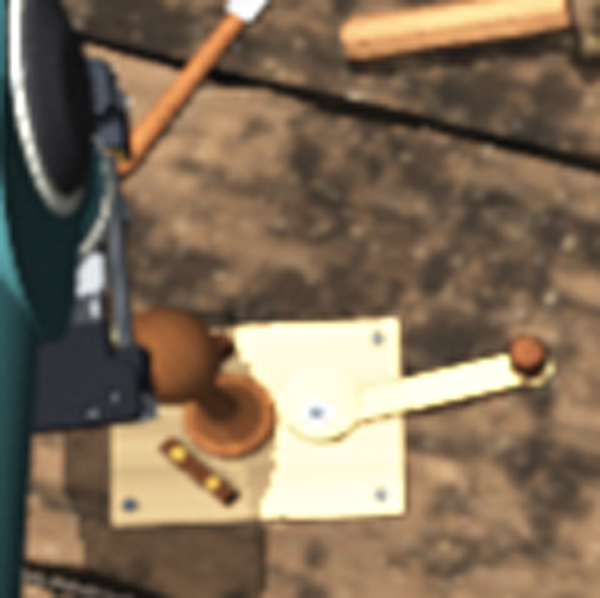

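View pics/w11.png

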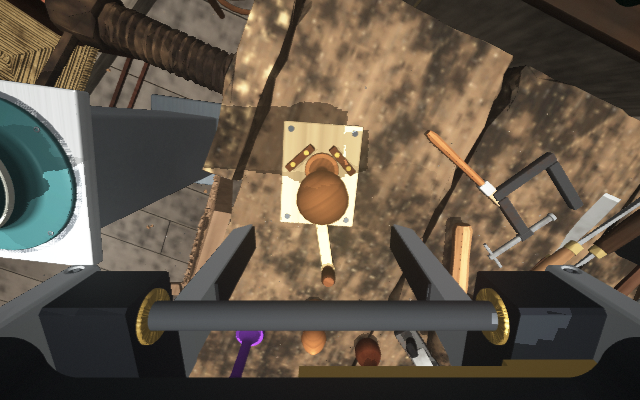

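The finial stands at the seat with the handle still open, and the swing path of the knob is bare bench. I'll check the arm posture before going lower.

```bash
python3 - <<'E'
from h import *
c,a=show("s12","scene")
E
```

```text
(no output)
```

View pics/s12.png

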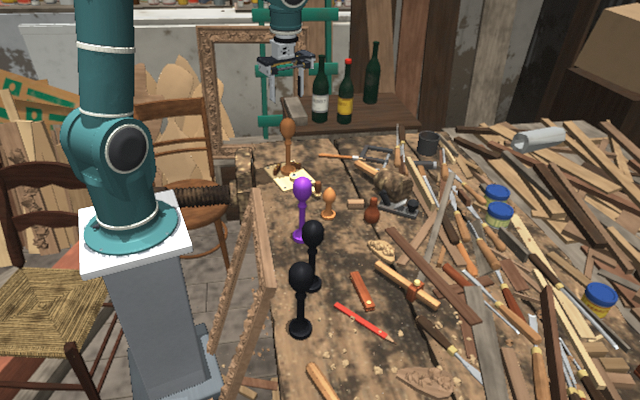

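View pics/t11.png

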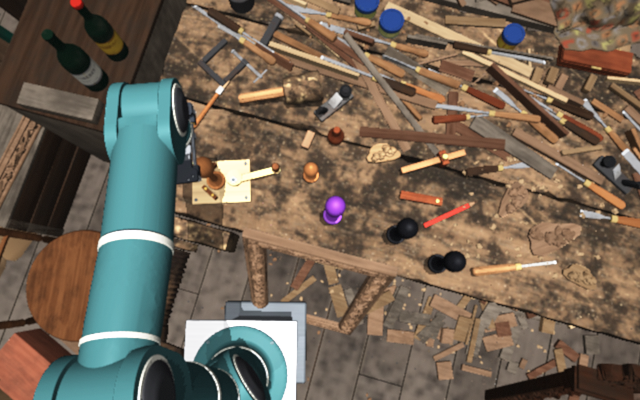

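>>> step_arm(series=[-15,2,0,0,0,-0.02,80,-25,2,0,0,0,-0.02,80,-30,2,0,0,0,-0.02,80,-30,2,0,0,0,-0.02,80,-30,2,0,0,0,-0.02,80,-30,2,0,0,0,-0.02,80,-20,1,0,0,0,-0.01,80,0,0,0,0,0,0,80,0,0,0,0,0,0,80])

```text
clock: 16.25
tcp_pos: [0.6002, -0.0908, 0.2914]
tool_rot: [-1.895, -2.495, 0.009]
wrist_force: [-0.5, 0.1, -0.5]
gripper_width: 0.856
```

```bash
python3 - <<'E'
from h import *
Rt=toolmove([.5907,-.0908,.1]); s=state(); print(s["joint_positions"].round(3), "yaw ty",np.arctan2(Rt[1,1],Rt[0,1]))
E
```

```text
clock 16.25 tcp [ 0.6002 -0.0908  0.2914] tx [-0.269  0.963  0.003] tz [-0.01   0.001 -1.   ] toolshift mm [  1.9  -7.3 191.5]
[-0.31   0.365  0.542  1.571 -0.193  1.27   0.534] yaw ty 0.272072904737582
```

>>> step_arm(series=[1,-5,15,-0.005,0,0,80,1,-4,25,-0.005,0,0,80,0,0,35,0,0,0,80,0,0,35,0,0,0,80,0,0,35,0,0,0,70,0,0,20,0,0,0,60,0,0,10,0,0,0,60,0,0,0,0,0,0,60,0,0,0,0,0,0,60])

```text
clock: 17.15
tcp_pos: [0.5885, -0.0802, 0.1087]
tool_rot: [-1.886, -2.506, -0.007]
wrist_force: [0.0, -0.5, 1.1]
gripper_width: 0.637
```

```bash
python3 - <<'E'
from h import *
Rt=toolmove([.5907,-.0908,.043]); s=state(); print(s["joint_positions"].round(3), "yaw ty",np.arctan2(Rt[1,1],Rt[0,1]))
c,a=show("w13","wrist"); save(c,"w13")
print(proj(c,[.5907,-.0908,.067]),proj(c,[.5907,-.0908,.049]))
E
```

```text
clock 17.15 tcp [ 0.5885 -0.0802  0.1087] tx [-0.277  0.961  0.007] tz [-0.002  0.007 -1.   ] toolshift mm [-11.2  -0.8  65.6]
[-0.272  0.522  0.473  1.794 -0.302  0.9    0.618] yaw ty 0.28032270058674663
[[321.22357891 231.67426033]] [[321.29266699 223.93568284]]
```

View pics/w13.png

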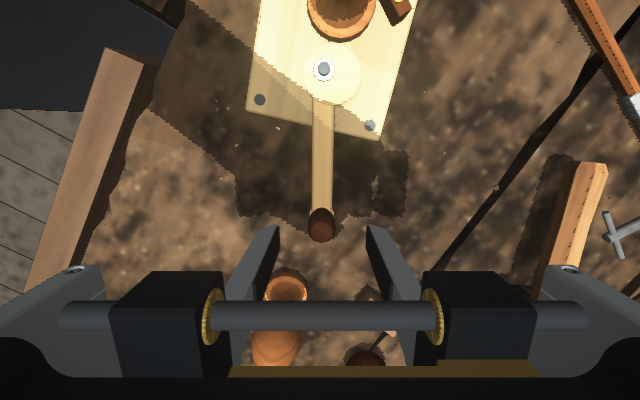

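The knob top at (321,231) matches the prediction. I'll come down over it.

>>> step_arm(series=[-6,0,8,0,-0.004,0,60,-6,0,12,0,-0.003,0,60,0,0,15,0,0,0,60,0,0,15,0,0,0,60,0,0,8,0,0,0,60,0,0,0,0,0,0,60,0,0,0,0,0,0,60])

```text
clock: 17.9
tcp_pos: [0.593, -0.0931, 0.047]
tool_rot: [1.889, 2.508, 0.002]
wrist_force: [0.1, 0.2, 0.3]
gripper_width: 0.636
```

```bash
python3 - <<'E'
from h import *
Rt=toolmove([.5907,-.0908,.043]); s=state(); print(s["wrist_force"])
E
```

```text
clock 17.9 tcp [ 0.593  -0.0931  0.047 ] tx [-0.276  0.961 -0.001] tz [ 0.003 -0.    -1.   ] toolshift mm [ 2.9 -1.6  4. ]
[0.11270018 0.2286254  0.25043743]
```

>>> step_arm(series=[3,-2,3,0,0,0,60,0,0,0,0,0,0,40,0,0,0,0,0,0,20,0,0,0,0,0,0,20,0,0,0,0,0,0,20,0,0,0,0,0,0,20], squeeze=15)

```text
clock: 18.5
tcp_pos: [0.5909, -0.0902, 0.0453]
tool_rot: [1.887, 2.507, 0.004]
wrist_force: [-0.6, -0.3, -0.0]
gripper_width: 0.249
```

```bash
cat >> h.py <<'E'
PV=np.array([.5565,.0353]); YAW=.061
def lever():
    s=state(); Rt=R.from_rotvec(s["tool_rot"]).as_matrix(); d=s["tcp_pos"][:2]-PV
    a=np.arctan2(d[0],-d[1])-YAW
    print("t",round(s["clock"],2),"tcp",s["tcp_pos"].round(4),"lever",round(a,3),"r",np.hypot(*d).round(4),"ty yaw - tangent",round(np.arctan2(Rt[1,1],Rt[0,1])-a-YAW,3),"tz in tool x,y",(Rt.T@np.array([0,0,-1]))[:2].round(4),"open",round(s["gripper_width"]*94,1),"F tool",(Rt.T@s["wrist_force"]).round(1),"T",s["ft_torque"].round(2),"q",s["joint_positions"].round(2))
E
python3 -c "
from h import *
lever()"
```

```text
t 18.5 tcp [ 0.5909 -0.0902  0.0453] lever 0.207 r 0.1302 ty yaw - tangent 0.013 tz in tool x,y [ 0.0017 -0.0047] open 23.4 F tool [-0.2 -0.6  0. ] T [-0.24  0.18  0.01] q [-0.23  0.61  0.43  1.82 -0.35  0.78  0.67]
```

The jaws hold the knob at 23.4 mm, with the lever at 0.207 and r = 0.1302. I'll start the swing.

>>> step_arm(series=[0.2,5,0,0,0,-0.04,20,0.3,8,0,0,0,-0.06,20,0.3,8,0,0,0,-0.06,20,0.3,8,0,0,0,-0.06,20,0.3,8,0,0,0,-0.06,20,0,0,0,0,0,0,20])

```text
clock: 19.1
tcp_pos: [0.6264, -0.0745, 0.0452]
tool_rot: [1.49, 2.761, 0.002]
wrist_force: [-0.6, 0.7, 0.4]
gripper_width: 0.254
```

```bash
python3 -c "
from h import *
lever()"
```

```text
t 19.1 tcp [ 0.6264 -0.0745  0.0452] lever 0.506 r 0.1301 ty yaw - tangent 0.014 tz in tool x,y [ 0.0033 -0.003 ] open 23.9 F tool [ 0.9 -0.1 -0.4] T [ 0.35 -0.04  0.  ] q [-0.19  0.65  0.36  1.73 -0.29  0.81  0.88]
```

>>> step_arm(series=[0.2,5,0,0,0,-0.04,20,0.3,8,0,0,0,-0.06,20,0.3,8,0,0,0,-0.06,20,0.3,8,0,0,0,-0.06,20,0.3,8,0,0,0,-0.06,20,0.3,8,0,0,0,-0.06,20,0.3,8,0,0,0,-0.06,20,0.3,8,0,0,0,-0.06,20,0,0,0,0,0,0,20])

```text
clock: 20.0
tcp_pos: [0.6679, -0.0314, 0.0453]
tool_rot: [0.809, 3.032, -0.002]
wrist_force: [0.9, 0.8, 0.6]
gripper_width: 0.249
```

```bash
python3 -c "
from h import *
lever()
c,a=show('w14','wrist'); save(c,'w14')"
```

```text
t 20.0 tcp [ 0.6679 -0.0314  0.0453] lever 0.97 r 0.1299 ty yaw - tangent 0.018 tz in tool x,y [0.0042 0.0001] open 23.4 F tool [-0.4  1.1 -0.6] T [ 0.37 -0.21 -0.01] q [-0.17  0.69  0.24  1.62 -0.2   0.85  1.2 ]
```

View pics/w14.png

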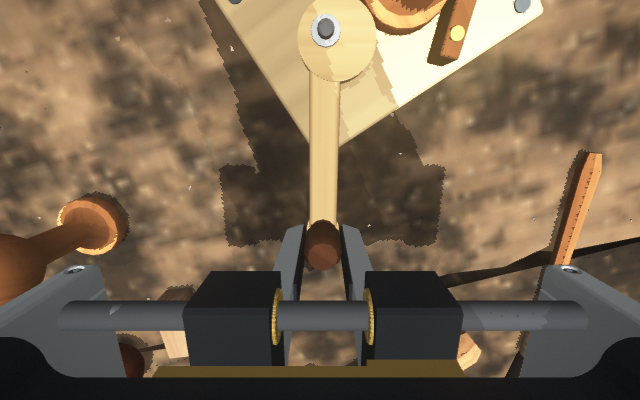

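The lever is at 0.97 and the cam is near the foot. I'll continue more slowly.

>>> step_arm(series=[0.1,4,0,0,0,-0.03,20,0.1,5.2,0,0,0,-0.04,20,0.1,5.2,0,0,0,-0.04,20,0.1,5.2,0,0,0,-0.04,20,0.1,5.2,0,0,0,-0.04,20,0.1,5.2,0,0,0,-0.04,20,0.1,5.2,0,0,0,-0.04,20,0.1,5.2,0,0,0,-0.04,20,0,0,0,0,0,0,20])

```text
clock: 20.95
tcp_pos: [0.6832, 0.0078, 0.0454]
tool_rot: [0.3, 3.123, -0.004]
wrist_force: [2.1, 1.7, -1.2]
gripper_width: 0.25
```

```bash
python3 -c "
from h import *
lever()
c,a=show('s15','scene'); save(c,'s15')
cv2.imwrite('pics/s15c.png',cv2.resize(a[80:220,220:400],None,fx=4,fy=4,interpolation=cv2.INTER_CUBIC))"
```

```text
t 20.95 tcp [0.6832 0.0078 0.0454] lever 1.296 r 0.1296 ty yaw - tangent 0.022 tz in tool x,y [0.0048 0.0019] open 23.5 F tool [-1.7  2.   1.2] T [ 0.45 -0.61 -0.07] q [-0.17  0.7   0.16  1.58 -0.13  0.87  1.42]
```

View pics/s15c.png

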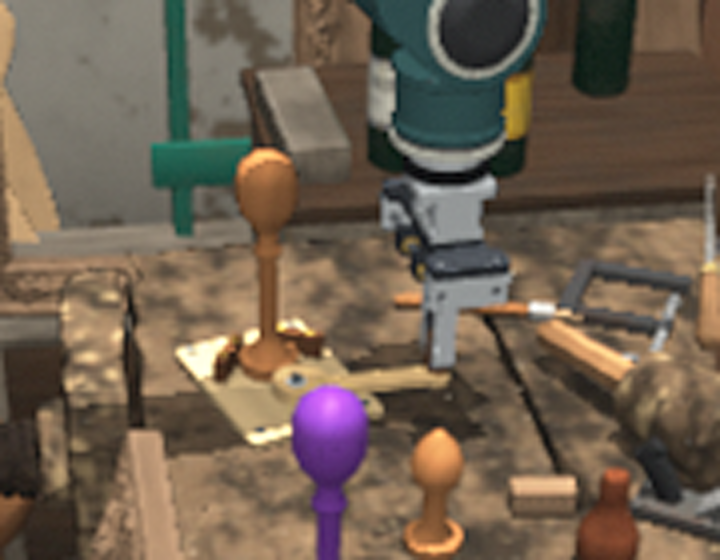

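The finial is upright and the cam is touching the foot. I'll clamp further.

>>> step_arm(series=[0.1,4,0,0,0,-0.04,20,0.1,5,0,0,0,-0.04,20,0.1,5,0,0,0,-0.04,20,0.1,5,0,0,0,-0.04,20,0.1,5,0,0,0,-0.04,20])

```text
clock: 21.5
tcp_pos: [0.6857, 0.0307, 0.0453]
tool_rot: [-0.031, 3.136, -0.008]
wrist_force: [3.2, -4.6, -2.7]
gripper_width: 0.251
```

```bash
python3 -c "
from h import *
lever()"
```

```text
t 21.5 tcp [0.6857 0.0307 0.0453] lever 1.474 r 0.1293 ty yaw - tangent 0.055 tz in tool x,y [0.0052 0.0051] open 23.6 F tool [-3.1 -4.7  2.7] T [-0.85 -0.78 -0.09] q [-0.17  0.7   0.11  1.57 -0.08  0.87  1.56]
```

>>> step_arm(series=[0,5,0,0,0,-0.03,20,0,5,0,0,0,-0.03,20,0,5,0,0,0,-0.03,20])

```text
clock: 21.8
tcp_pos: [0.6854, 0.0441, 0.0453]
tool_rot: [-0.186, 3.13, -0.013]
wrist_force: [4.6, -7.0, -3.2]
gripper_width: 0.248
```

```bash
python3 -c "
from h import *
lever()"
```

```text
t 21.8 tcp [0.6854 0.0441 0.0453] lever 1.578 r 0.1292 ty yaw - tangent 0.051 tz in tool x,y [0.0052 0.0089] open 23.3 F tool [-3.8 -7.5  3.3] T [-1.24 -1.03 -0.06] q [-0.17  0.7   0.09  1.57 -0.06  0.87  1.62]
```

>>> step_arm(series=[0,5,0,0,0,-0.03,20,0,4,0,0,0,-0.02,20])

```text
clock: 22.0
tcp_pos: [0.6847, 0.0513, 0.0453]
tool_rot: [-0.273, 3.123, -0.018]
wrist_force: [5.9, -7.5, -3.0]
gripper_width: 0.253
```

```bash
python3 -c "
from h import *
lever()"
```

```text
t 22.0 tcp [0.6847 0.0513 0.0453] lever 1.634 r 0.1292 ty yaw - tangent 0.05 tz in tool x,y [0.0052 0.0121] open 23.8 F tool [-4.5 -8.4  3.1] T [-1.3  -0.92 -0.  ] q [-0.18  0.7   0.07  1.57 -0.05  0.87  1.66]
```

>>> step_arm(series=[0,4,0,0,0,-0.02,20])

```text
clock: 22.1
tcp_pos: [0.6842, 0.0536, 0.0452]
tool_rot: [-0.307, 3.12, -0.022]
wrist_force: [6.8, -21.3, -3.8]
gripper_width: 0.251
```

```bash
python3 -c "
from h import *
lever()"
```

```text
t 22.1 tcp [0.6842 0.0536 0.0452] lever 1.652 r 0.129 ty yaw - tangent 0.053 tz in tool x,y [0.0049 0.0144] open 23.6 F tool [ -2.5 -22.1   4.1] T [-4.85 -1.49 -0.07] q [-0.18  0.7   0.07  1.57 -0.04  0.87  1.67]
```

The force has jumped to 22 N at 1.65, so the end stop is reached. I'll relax, let go and rise.

>>> step_arm(series=[0,0,0,0,0,0,24,0,0,0,0,0,0,30,0,0,0,0,0,0,45,0,0,0,0,0,0,60,0,0,0,0,0,0,60,0,0,-5,0,0,0,60,0,0,-15,0,0,0,60,0,0,-20,0,0,0,60,0,0,0,0,0,0,60])

```text
clock: 23.0
tcp_pos: [0.6828, 0.0558, 0.0887]
tool_rot: [-0.32, 3.121, -0.021]
wrist_force: [0.5, -0.1, 0.4]
gripper_width: 0.638
```

```bash
python3 -c "
from h import *
lever()
c,a=show('w16','wrist'); save(c,'w16')"
```

```text
t 23.0 tcp [0.6828 0.0558 0.0887] lever 1.671 r 0.128 ty yaw - tangent 0.043 tz in tool x,y [0.0024 0.0138] open 59.9 F tool [-0.4 -0.2 -0.4] T [0.02 0.04 0.01] q [-0.18  0.65  0.07  1.55 -0.04  0.94  1.67]
```

View pics/w16.png

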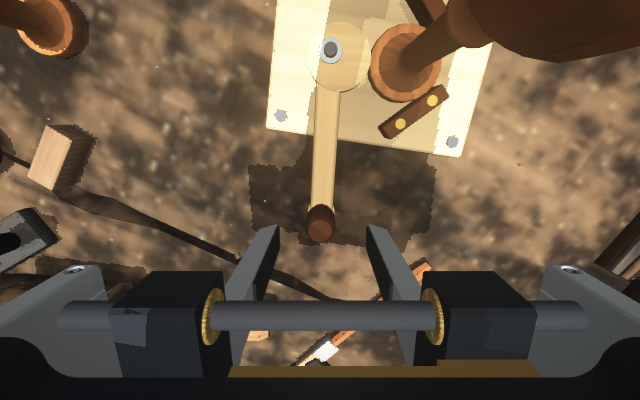

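>>> step_arm(series=[-5,0,-20,0,0,0,60,-5,0,-30,0,0,0,60,-5,0,-30,0,0,0,60,-5,0,-30,0,0,0,60,0,0,-30,0,0,0,60,0,0,-20,0,0,0,60,0,0,0,0,0,0,60,0,0,0,0,0,0,60])

```text
clock: 23.85
tcp_pos: [0.6998, 0.0621, 0.2518]
tool_rot: [0.32, -3.123, 0.021]
wrist_force: [0.0, 0.3, -0.9]
gripper_width: 0.638
```

```bash
python3 -c "
from h import *
lever()
c,a=show('w17','wrist'); save(c,'w17')
c,b=show('t17','top'); save(c,'t17')
c,d=show('s17','scene'); save(c,'s17')
cv2.imwrite('pics/w17c.png',cv2.resize(a[60:260,250:450],None,fx=3,fy=3,interpolation=cv2.INTER_CUBIC))
cv2.imwrite('pics/t17c.png',cv2.resize(b[110:220,170:290],None,fx=5,fy=5,interpolation=cv2.INTER_CUBIC))
cv2.imwrite('pics/s17c.png',cv2.resize(d[90:210,240:360],None,fx=5,fy=5,interpolation=cv2.INTER_CUBIC))"
```

```text
t 23.85 tcp [0.6998 0.0621 0.2518] lever 1.694 r 0.1458 ty yaw - tangent 0.02 tz in tool x,y [-0.0039  0.0131] open 60.0 F tool [-0.1  0.3  0.9] T [ 0.03 -0.   -0.05] q [-0.19  0.53  0.08  1.35 -0.03  1.26  1.66]
```

View pics/w17c.png

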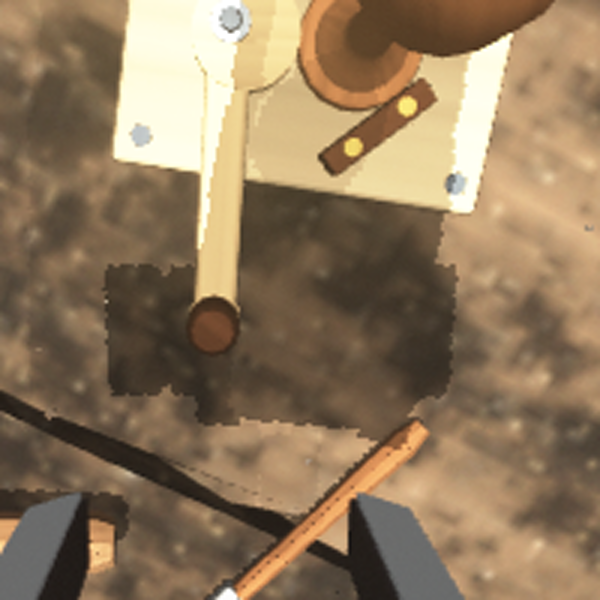

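View pics/t17c.png

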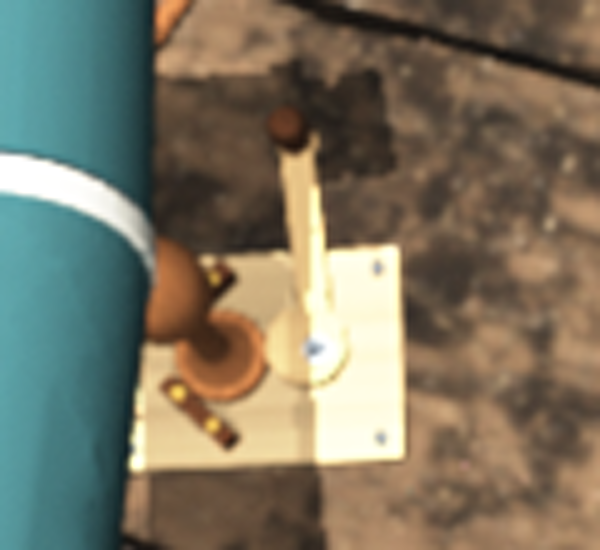

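View pics/s17c.png

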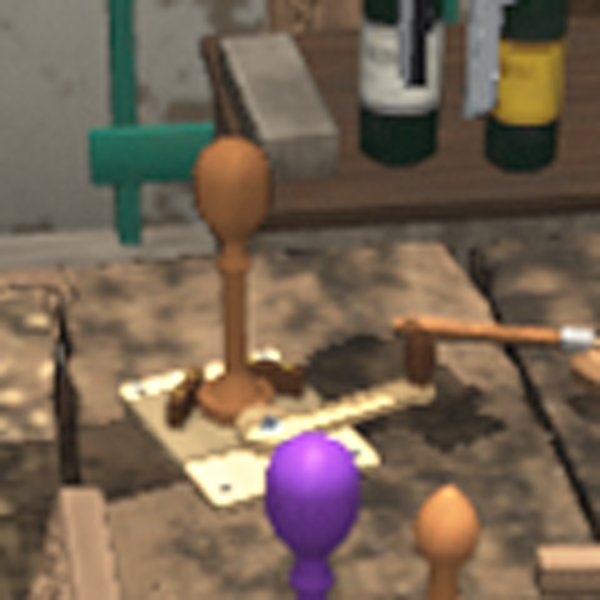

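```bash
python3 - <<'E'
from h import *
import pickle
t=cal("top"); s=cal("scene")
f=back(t,crop((222,353),(170,110),5),.02)[0]; print("foot top",f.round(4))
fs=back(s,crop((234,392),(240,90),5),.028)[0]; hs=back(s,crop((232,190),(240,90),5),.192)[0]; print("scene foot",fs.round(4),"head",hs.round(4))
k=back(t,crop((290,124),(170,110),5),.067)[0]; d=k[:2]-PV; print("knob",k.round(4),np.hypot(*d),"lever",np.arctan2(d[0],-d[1])-YAW)
c=pickle.load(open("pics/w17.pkl","rb")); k=back(c,crop((213,326),(250,60),3),.067)[0]; d=k[:2]-PV; print("knob w",k.round(4),np.hypot(*d),"lever",np.arctan2(d[0],-d[1])-YAW)
print("foot w",back(c,crop((360,48),(250,60),3),.02).round(4))
for nm,p0,z in (("short",(104,245),.09),("palm",(232,95),.04),("block",(90,98),.024)):
    pass
E
```

```text
foot top [0.5551 0.0937 0.02  ]
scene foot [0.5541 0.0952 0.028 ] head [0.5535 0.092  0.192 ]
knob [0.6835 0.0507 0.067 ] 0.12791361635120488 lever 1.6303631868808026
knob w [0.683  0.0531 0.067 ] 0.1277297671970876 lever 1.6493798991466866
foot w [[0.5548 0.0929 0.02  ]]
```

View pics/t17.png

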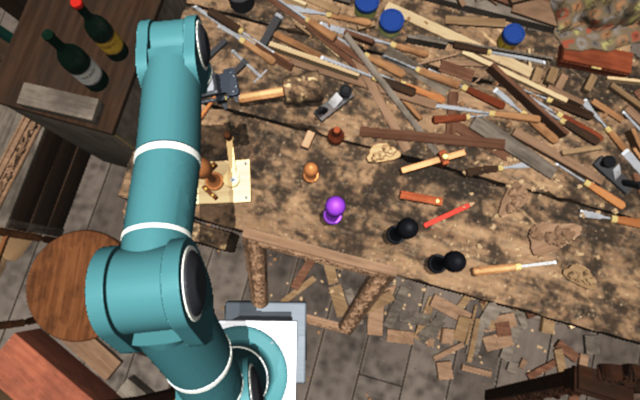

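The foot is at about (0.5545, 0.093) against the seat at (0.553, 0.092). The head is above the foot to within 3 mm, the lever reads 1.63–1.65, and the bystanders look unmoved. I'm handing in.

```bash
python3 -c "
from workcell import bot,state
print(state()['clock'],state()['wrist_force'].round(1)); print(bot.hand_in())"
```

```text
24.0 [-0.4  0.4  0. ]
the job is handed in; nothing more can be done
None
```

The tall wooden finial is clamped in the jig, and I handed the job in at 24.0 s on the robot's clock. No verdict was reported.

**What I did:** I gripped the finial by its girdle and carried it upright to the jig. I set it on the board, let go with the handle open at about 0.2 rad, and backed away. I then gripped the knob and swung it to the end stop, where the force jumped to about 22 N at 1.65 rad. Last, I let go and lifted clear.

**Last checks:**
- **Foot position:** the views put it 2 to 3 mm from the measured seat, which is about as fine as I can measure here and inside the 5 mm limit.
- **Upright:** the head is above the foot to within about 3 mm.
- **Cam handle:** it stayed at about 1.63–1.65 rad after I let go. Just before the stop, turning it took about 8 N at the knob, but I could not measure the cam's force on the foot directly.
- **Bystanders and contact:** the short finial, palm handle, wood block and carving look unmoved in the top view. I did not check the bevel separately. The wrist force is about zero.

**What did not go as planned:**
- **Side offset:** the finial was first set down about 2 mm to the jig's +x side, and small corrections did not take. The cam then pushed it home.
- **Hard touchdown:** feeling for the board pressed the foot down with about 33 N for a moment before I relaxed it.

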